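# Lower the card display stand one hole and set the brown earring card on it

## Robot

A 6-joint arm with a two-finger parallel gripper is mounted at the origin on a cart in front of the work surface, level with it; the furniture and walls round the work are solid. World frame = base frame: x ahead of the robot, y to its left, z up, the work surface at z = 0. Lengths are in m, angles in degrees, forces in N, time in s.
With the tool pointing down it reaches from about 0.3 to 0.75 m from the base axis. Payload 8.5 kg.
Tool frame: the origin (TCP) lies midway between the tips of the shut fingers; the grasp point (between the pads) lies 19 mm behind it; z points along the fingers, y is the line along which they close (so a half turn about z gives the same grasp; the last joint's range is limited). The gripper opens to 85 mm and grips with 20 to 120 N. Pads are 22 mm wide; open, the fingers measure 114 mm over their backs; the gripper's body (76 mm by 85 mm) begins 54 mm behind the grasp point. The pads swing forward as they close: fully open they stand 13 mm farther back than shut.
Start: joints at [57.221, 21.807, 74.336, -0, 83.858, -12.336], TCP at [0.192, 0.515, 0.231] pointing down, gripper open.
Joint ranges: [-178.18, 178.18], [-50.72, 133.34], [12.68, 142.11], [-81.47, 261.47], [9.98, 163.14], [-165.26, 165.26]. Speed limits (degrees/s): [136.94, 136.94, 180, 180, 180, 180].

## Interface

Orientations are given as a 3x3 rotation matrix whose columns are the frame's x, y, z axes.
In Python, from rig import env, get_image, close_job gives the robot as it stands.
- The arm moves only by the tool step_arm, never from a script. Its argument "targets" is a list of rows, each a list of 2 entries, a list of its own where there are three numbers: the shift along the tool's x, y, z as a fraction of full scale, then the turn, a rotation vector about the tool's x, y, z as a fraction of full scale. In form: [[[x, y, z], [wx, wy, wz]], ...]. A call has 1 to 10 rows; each row is the pose to reach, as a shift and turn from the pose commanded when the call began, along the tool's axes at that moment; what a row does not reach only later rows make up. Full scale, the value 1, is 0.3 m for a shift and 45 degrees for a turn. A row lasts 1/12 s, in which the tool goes at most 41.7 mm and 7.16 degrees, less where a joint would pass 70% of its speed; a pose out of reach is approached as far as the arm can. A call with a number of a shift or a turn outside -1 to 1 is refused whole. A call with a gripper value outside its range is refused whole. "jaw" is the finger opening in mm, from 0 to 85.4, set as the call begins (left out, the last holds). The fingers move at their own pace and stop on an object; "grip_force" is the grip in N (left out, the last holds). Time passes only in rows, so rows that repeat a pose let the fingers close. It gives the time, the measured TCP pose, the force, the opening and the grip force at its end, in the units of the state.
- env.observe(): the state, without advancing time (a new reading comes with each control period).
- get_image(name): name is "side" or "top"; returns a dict with "img" (384x512x3 uint8, red, green, blue), "z_map" (384x512 float32, m along the optical axis (not along the pixel's ray), 0 where there is no reading), "intrinsics" (3x3 intrinsics, pixels), "D" ([k1, k2, p1, p2, k3] as OpenCV has them; the pictures are not rectified), "rvec" (rotation vector, rad) and "tvec" (3), from world to camera coordinates, as OpenCV has them. Camera axes: x right, y down, z forward; pixel columns grow to the right and rows downward; lengths in m; the calibration is good to about 2 mm. A picture is of the moment at which its call begins.
- close_job(): hands the job in; it is judged then, once.
The state is a dict: "time_s": time; "q": joint angles; "qvel": joint speeds; "joint_efforts": joint torques, N m; "position": TCP position; "tool_rot": TCP orientation; "ft_force": force on the tool from outside, world axes, zero at the start; "wrist_torque": the same for the moment, N m; "grip_width": finger opening in m; "gripper_force": force on a finger pad.
Only numpy, scipy, OpenCV 4.12 (cv2) and the standard library are available. Lean on these libraries where they do the work, as an engineer would, in place of code of your own. Each camera call takes 0.05 s, during which the arm holds its last target. There are 200 camera calls.

## Task

The card display stand is one hole too high: press its red button, slide the sleeve down the neck and let it click into the very next hole, button sprung fully out again. Then take the brown earring card and lay it on the stand's wooden plate, flat and earrings up, short edge down against the ledge and about in the middle; leave the other two cards where they lie.

Things in the scene. Friction and masses are not known exactly. Their poses are not given: they have to be found in the camera images.
- sleeve (a joint): Travel of the black sleeve down the stand's fixed aluminium tube, in m: 0 at the start (extended, pin in the top hole), growing as it collapses; holes at 0, 0.040 (the next hole) and 0.080, stop at 0.084. A pin inside locks it at a hole, with about 1 mm play either way. When unlocked it stays where it is left; sliding it takes about 3 to 6 N.
- release (a joint): Press depth of the red release button, in m: 0 sprung out, 0.008 fully down. Spring 2 N when out, 6 N fully down. The lock is free when deeper than about 0.005. Between two holes the button stays about 0.005 down even when let go; it springs out to 0 by itself when the pin drops into a hole, and the sleeve is then locked.
- release_top (a point): Centre of the top of the red button (22 mm round, 9 mm out of a grey collar, 1 mm out when fully down) on the sleeve's upper face; moves with sleeve and button. Axes: x up the neck, which climbs at 25 degrees from level; y across, level; z out of the button (press along -z, 25 degrees from vertical). Between two thumb rests whose inner faces are 17 mm from its centre along x.
- rest (a point): Point on the upper face of the stand's pale wooden card plate, at the foot of its ledge, mid-width; moves with the sleeve. Same axes as the button: x up the plate, y across, z out of it. The plate reaches 84 mm up x, 110 mm wide, 4 mm thick, sloped at 25 degrees; the ledge on its lower edge stands 12 mm out, 5 mm thick. 57 mm up the neck from the button's centre.
- thumb_rest (a point): Top edge, mid-width, of the inner face of the lower of two grey thumb rests on the collar: walls across the neck, 36 mm wide, 5 mm thick, 21 mm high from the collar face (12 mm above the sprung-out button), 34 mm clear between them. A fingertip between them, pushed along -x against this one, slides the sleeve down when unlocked. Same axes as the button; moves with the sleeve.
- stand: Telescoping card display stand, fixed to the desk: dark steel foot 190 x 125 x 15 mm (long side along the neck), origin under the foot's centre, x the horizontal direction in which the neck climbs, z up. With its neck it stands about 170 mm high. Left of it, some 0.6 m ahead of the robot, stands a ring magnifier about 0.24 m tall: go round or over it.
- card_brown: The brown earring card with pink earrings, 66 x 50 x 6 mm, loose on the desk, flat; origin at the centre of its underside, x along the 66 mm side, y along the 50 mm side, z up out of its face. 20 g or so. Pinch it across the 50 mm side.
- card_white: A pale grey earring card with teal earrings, same size and axes; to be left alone.
- card_cream: A cream earring card with white and gold earrings, same size and axes; to be left alone.

How it is judged (in metres and radians):
On the way, in this order (a step that is already met when the one before it is completed fails the run):
1. the sleeve has been lowered and has clicked into the next hole, with the button out (value of joint sleeve between 0.037 and 0.043 m and value of joint release below 0.0015 m), for 0.2 s.
2. the brown card lies on the plate against the ledge (x of card_brown in the frame of rest between 0.029 and 0.043 m and y of card_brown in the frame of rest between -0.03 and 0.03 m and z of card_brown in the frame of rest between -0.003 and 0.004 m and angle between the z axis of card_brown and the z axis of rest, either way round below 0.12 rad and angle between the x axis of card_brown and the x axis of rest, either way round below 0.25 rad and linear speed of card_brown below 0.01 m/s), for 0.2 s.
At the end, for the whole second after the job is handed in: Sleeve locked in the next hole (travel 37 to 43 mm), button out (under 1.5 mm down); brown card still and flat on the plate (0.12 rad), long side along the neck (0.25 rad, either end up), lower edge within 10 mm of the ledge, centre within 30 mm of the plate's midline (all of step 1 and all of step 2); the robot touches nothing.
It fails at once if another card was moved by more than 20 mm (distance of any of card_white, card_cream from where it was at the start of the episode above 0.02 m).
It also fails if it takes over 59 s, if anything falls off the work surface, if the arm or the gripper's body presses on something with over 40 N, if the wrist force passes 120 N, or if a joint passes its speed limit or range.

## Working session

There is one attempt and no reset: what is moved stays moved. The work goes in short steps, Python scripts to look and compute and a tool call to move; the robot and the scene stay as the last step left them, time stands still between calls to the robot, and variables do not carry over. Pictures are saved under pics/ and viewed, at most 10 in all, crops included, and the job is handed in when it is done.

Besides the shell and the picture viewer there is one more tool, called after "Request:" as name(argument=value, ...) on one line, values as JSON. step_arm: Moves the arm, as the interface text tells. Its arguments: {"type":"object","properties":{"targets":{"type":"array","items":{"type":"array"}},"jaw":{"type":"number"},"grip_force":{"type":"number"}},"required":["targets"]}

```bash
mkdir -p pics; ls; cat > h.py <<'E'
import numpy as np, cv2
from rig import env, get_image, close_job
def cloud(d):
    "world xyz per pixel"
    h,w=d["z_map"].shape
    K=np.array(d["intrinsics"],float);D=np.array(d["D"],float)
    u,v=np.meshgrid(np.arange(w),np.arange(h))
    p=cv2.undistortPoints(np.stack([u,v],-1).reshape(-1,1,2).astype(float),K,D).reshape(h,w,2)
    z=d["z_map"].astype(float)
    c=np.dstack([p[...,0]*z,p[...,1]*z,z])
    R=cv2.Rodrigues(np.array(d["rvec"],float))[0]
    return (c-np.array(d["tvec"]).reshape(3))@R
def save(d,n,s=1.5):
    cv2.imwrite("pics/"+n,cv2.resize(d["img"][...,::-1],None,fx=s,fy=s,interpolation=cv2.INTER_CUBIC))
E
python3 - <<'E'
from h import *
for n in("top","side"):
    d=get_image(n); np.save(n+"0.npy",d,allow_pickle=True); save(d,n+"0.png")
    R=cv2.Rodrigues(np.array(d["rvec"],float))[0]
    print(n,"cam at",-R.T@np.array(d["tvec"]).reshape(3),R[2],(d["z_map"]>0).mean())
print(env.observe())
E
```

```text
pics
top cam at [0.42629358 0.02243955 1.00911597] [ 0.16010665  0.03040668 -0.98663129] 0.9959259033203125
side cam at [0.4508157  0.74096428 0.58469173] [ 0.10200893 -0.83485667 -0.540933  ] 0.9764963785807291
{'time_s': 0.1, 'q': array([ 5.72215475e+01,  2.18355855e+01,  7.43792317e+01,  3.60166135e-04,
        8.38573005e+01, -1.23345466e+01]), 'qvel': array([-0.02963128, -0.21863252, -0.14609599, -0.0103647 ,  0.12606905,
        0.02170458]), 'joint_efforts': array([ 4.75978639e-03, -4.49220943e+01, -2.31654739e+01, -1.60372670e-04,
        3.69658956e-03, -2.85391542e-05]), 'position': array([0.19195472, 0.51513765, 0.23079493]), 'tool_rot': array([[-9.37014272e-01,  3.49290397e-01, -6.86700429e-04],
       [ 3.49290964e-01,  9.37013719e-01, -1.05488676e-03],
       [ 2.74985908e-04, -1.22830220e-03, -9.99999208e-01]]), 'ft_force': array([ 0.94324996, -0.51019547, -0.15219911]), 'wrist_torque': array([-0.00698479, -0.00213625,  0.0048016 ]), 'gripper_force': 0.0, 'grip_width': 0.08529815765385687}
```

View pics/top0.png

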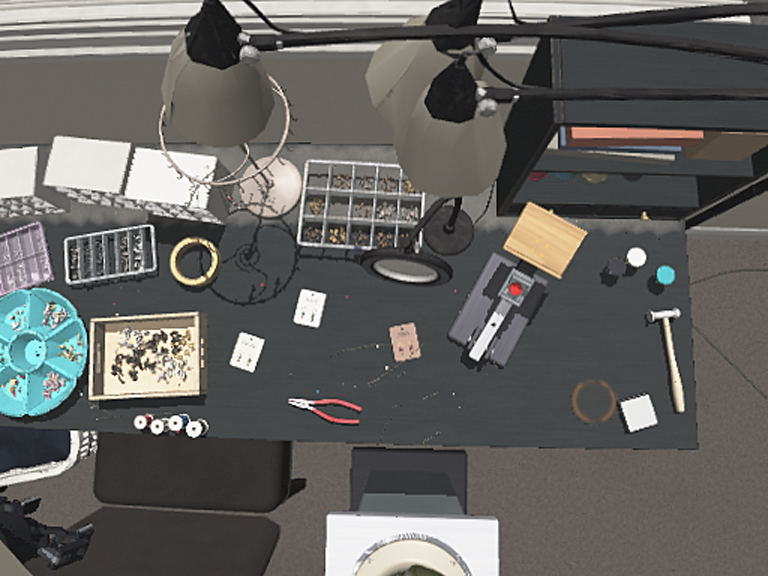

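View pics/side0.png

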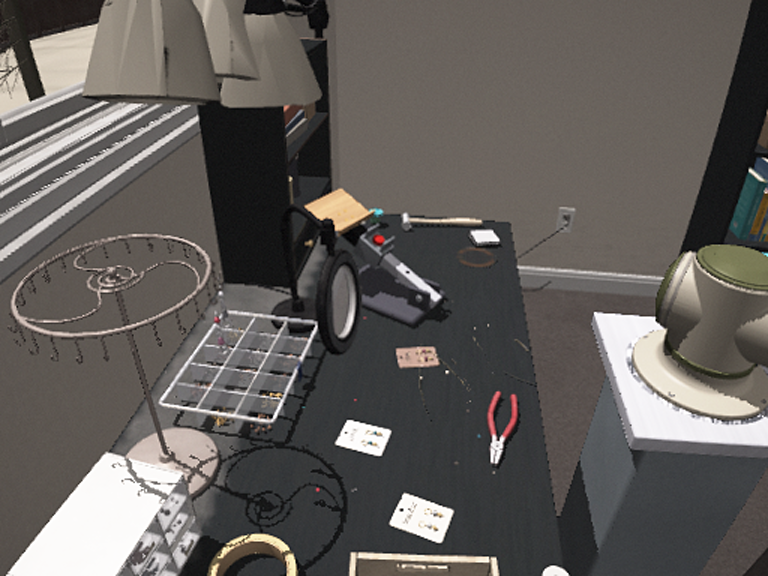

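Top view: the brown card is at (404,342), the red button at (516,290), the wooden plate at (545,240), the magnifier at (410,265), and the lamps hang over the magnifier and the area left of the plate. Side view: the button is at (379,240) and the brown card at (417,357). Now I'll measure them.

```bash
python3 - <<'E'
from h import *
np.set_printoptions(precision=4,suppress=True)
def comp(m,seed):
    n,l,s,c=cv2.connectedComponentsWithStats(m.astype(np.uint8)); 
    i=1+np.argmin([np.hypot(*(c[k]-seed))+ (1e3 if s[k,4]<8 else 0) for k in range(1,n)]); return l==i
for n,sb,sp,sc in(("top",(344,193),(363,160),(269,228)),("side",(253,160),(227,141),(278,238))):
    d=np.load(n+"0.npy",allow_pickle=True).item(); P=cloud(d); 
    hsv=cv2.cvtColor(d["img"],cv2.COLOR_RGB2HSV); H,S,V=[hsv[...,i].astype(int) for i in range(3)]
    red=((H<8)|(H>172))&(S>150)&(V>90); m=comp(red,sb)
    p=P[m]; print(n,"button",m.sum(),p.mean(0),np.median(p,0),p.min(0),p.max(0))
    print(" seed hsv",hsv[sp[1],sp[0]],hsv[sc[1],sc[0]])
    wood=(H>8)&(H<24)&(S>60)&(V>110); m=comp(wood,sp); p=P[m]; c=np.median(p,0)
    p=p[np.abs(p-c).max(1)<.12]; 
    for _ in range(4):
        c=p.mean(0); u,s,vt=np.linalg.svd(p-c,full_matrices=False); r=(p-c)@vt[2]; nrm=vt[2]*np.sign(vt[2][2]); p=p[np.abs(r)<.004]
    print(" plate",m.sum(),len(p),c,"n",nrm,"tilt",np.degrees(np.arccos(nrm[2])),"az down",np.degrees(np.arctan2(-nrm[1],-nrm[0])))
    az=np.arctan2(-nrm[1],-nrm[0]); ex=np.r_[np.cos(az)*np.cos(.4363),np.sin(az)*np.cos(.4363),np.sin(.4363)]; ey=np.r_[-np.sin(az),np.cos(az),0]
    print("  ext x",np.percentile((p-c)@ex,[0,1,99,100]),"y",np.percentile((p-c)@ey,[0,1,99,100]))
    cv=cv2.minAreaRect(np.c_[(p-c)@ex,(p-c)@ey].astype(np.float32)); print("  rect",cv)
    br=(np.abs(P[...,2])<.015)&(V>110)&(S>40)&(S<150)&(H<20); m=comp(br,sc); p=P[m]; r=cv2.minAreaRect((p[:,:2]*1000).astype(np.float32))
    print(" card",m.sum(),p.mean(0),r, p[:,2].min(),p[:,2].max())
    if n=="top":
        L=(P[...,2]>.25)&(P[...,0]>.3)&(P[...,0]<.9)&(np.abs(P[...,1])<.5)
        k,l,s,cc=cv2.connectedComponentsWithStats(L.astype(np.uint8))
        for i in range(1,k):
            if s[i,4]>50: q=P[l==i]; print("  tall",s[i],q.min(0),q.max(0))
        Mg=(P[...,2]>.08)&(P[...,2]<.3)&(P[...,0]>.4)&(P[...,0]<.9)&(P[...,1]>-.4)&(P[...,1]<.2)
        k,l,s,cc=cv2.connectedComponentsWithStats(Mg.astype(np.uint8))
        for i in range(1,k):
            if s[i,4]>50: q=P[l==i]; print("  mid",s[i],q.min(0),q.max(0))
E
```

```text
top button 52 [ 0.5588 -0.1636  0.1356] [ 0.5618 -0.1668  0.1188] [ 0.4263 -0.177   0.1058] [0.5699 0.0224 1.0091]
 seed hsv [ 18  96 225] [ 10  62 206]
 plate 1628 791 [ 0.6371 -0.2092  0.1488] n [-0.3187  0.1942  0.9278] tilt 21.911854025170125 az down -31.35101056928039
  ext x [-0.0382 -0.0361  0.0412  0.0474] y [-0.0531 -0.0515  0.0534  0.0556]
  rect ((0.00509459525346756, 0.0012848377227783203), (0.0812128484249115, 0.10925924777984619), 3.296013116836548)
 card 386 [0.4717 0.0219 0.0019] ((471.117919921875, 21.605636596679688), (67.96695709228516, 50.16775894165039), 12.969139099121094) -0.0031651090685827932 0.007141859261722417
  tall [   47     0   465   134 40132] [ 0.4263 -0.4998  0.25  ] [0.9    0.4999 1.0091]
  mid [ 198   38   56   40 1527] [0.8949 0.0782 0.08  ] [0.9    0.1999 0.272 ]
  mid [325  40  29  17 285] [ 0.8443 -0.1658  0.2041] [ 0.9    -0.099   0.2988]
  mid [320  45  22  14 123] [ 0.8965 -0.1523  0.1892] [ 0.8999 -0.0949  0.2472]
  mid [ 330   68  133  142 6869] [ 0.5213 -0.4     0.08  ] [ 0.8988 -0.1362  0.3   ]
  mid [ 239  132   69   56 1273] [ 0.5775 -0.0704  0.08  ] [0.7058 0.1064 0.2448]
side button 29 [ 0.5595 -0.1434  0.1306] [ 0.5625 -0.1664  0.1184] [ 0.4508 -0.4158 -0.0013] [0.5863 0.741  0.5847]
 seed hsv [ 17  93 235] [ 10  66 211]
 plate 683 578 [ 0.6479 -0.2133  0.1537] n [-0.3793  0.1957  0.9043] tilt 25.264252956330466 az down -27.298966263389485
  ext x [-0.0403 -0.0395  0.0366  0.0378] y [-0.0541 -0.0514  0.0543  0.0595]
  rect ((-0.0014728084206581116, 0.00267888605594635), (0.11372370272874832, 0.07807085663080215), 89.42152404785156)
 card 347 [0.4728 0.024  0.0034] ((472.9308166503906, 22.317481994628906), (67.18533325195312, 53.68293380737305), 11.472928047180176) 0.0005224717482151268 0.009309167542012909
```

```bash
python3 - <<'E'
from h import *
np.set_printoptions(precision=4,suppress=True)
rays=[];
for n,sb,tb in(("top",(344,193),(300,200,345,245)),("side",(253,160),(255,160,300,205))):
    d=np.load(n+"0.npy",allow_pickle=True).item(); P=cloud(d)
    hsv=cv2.cvtColor(d["img"],cv2.COLOR_RGB2HSV); H,S,V=[hsv[...,i].astype(int) for i in range(3)]
    red=((H<8)|(H>172))&(S>150)&(V>90)
    yy,xx=np.nonzero(red); k=np.hypot(xx-sb[0],yy-sb[1])<12; uv=np.r_[xx[k].mean(),yy[k].mean()]
    R=cv2.Rodrigues(np.array(d["rvec"],float))[0];t=np.array(d["tvec"]).reshape(3)
    q=cv2.undistortPoints(uv.reshape(1,1,2),np.array(d["intrinsics"],float),np.array(d["D"],float)).ravel()
    r=R.T@np.r_[q,1]; rays.append((-R.T@t,r/np.linalg.norm(r)));print(n,uv,k.sum())
    x0,y0,x1,y1=tb; m=np.zeros(H.shape,bool); m[y0:y1,x0:x1]=1
    m&=(V>150)&(S<40)&(d["z_map"]>0); p=P[m]; p=p[(p[:,2]>.01)&(p[:,2]<.14)]
    for _ in range(4):
        c=p.mean(0);v=np.linalg.svd(p-c,full_matrices=False)[2][0]; v*=np.sign(v[0]); r=np.linalg.norm(np.cross(p-c,v),axis=1); p=p[r<max(.008,2*np.median(r))]
    print(" tube",len(p),c,v,"az",np.degrees(np.arctan2(v[1],v[0])),"el",np.degrees(np.arcsin(v[2])))
    if n=="top":
        for b in [(300,180),(320,200),(290,60),(300,110),(150,80),(225,30)]: print(b,P[b[1],b[0]])
        hi=(P[...,2]>.3)&(d["z_map"]>0)&(P[...,0]<.8)&(P[...,0]>.2)&(np.abs(P[...,1])<.5); q=P[hi]
        for a in np.arange(.3,.8,.1):
            w=q[(q[:,0]>=a)&(q[:,0]<a+.1)]
            if len(w): print("x%.1f"%a,len(w),w.min(0),w.max(0))
(o1,d1),(o2,d2)=rays
A=np.c_[d1,-d2];s=np.linalg.lstsq(A,o2-o1,rcond=None)[0]; a=o1+s[0]*d1;b=o2+s[1]*d2;print("tri",(a+b)/2,np.linalg.norm(a-b))
E
```

```text
top [343.3654 192.25  ] 52
 tube 310 [ 0.4918 -0.1304  0.0626] [ 0.799  -0.4291  0.4212] az -28.24003957577254 el 24.912996723614008
(300, 180) [ 0.5885 -0.0534  0.1341]
(320, 200) [ 0.553  -0.1214  0.0168]
(290, 60) [ 0.694  -0.003   0.5367]
(300, 110) [ 0.6454 -0.0243  0.4633]
(150, 80) [0.6773 0.217  0.503 ]
(225, 30) [0.8808 0.1276 0.3313]
x0.6 7435 [ 0.6273 -0.1281  0.3977] [0.7    0.2941 0.5954]
x0.7 18967 [ 0.7    -0.4953  0.3001] [0.8    0.301  0.6296]
side [252.1724 158.8966] 29
 tube 166 [ 0.4847 -0.1237  0.0593] [ 0.818  -0.3895  0.4234] az -25.4646396839835 el 25.046475248019117
tri [ 0.5619 -0.1672  0.1183] 0.0006045984868950229
```

```bash
cat >> h.py <<'E'
np.set_printoptions(precision=4,suppress=True)
def frame(az=-28.,tilt=25.):
    a,t=np.radians([az,tilt]); h=np.r_[np.cos(a),np.sin(a),0]; up=np.r_[0,0,1]
    ex=np.cos(t)*h+np.sin(t)*up; ez=-np.sin(t)*h+np.cos(t)*up
    return np.c_[ex,np.cross(ez,ex),ez]
S=frame()                       # stand axes x up the neck, y, z
RT=np.c_[-S[:,0],S[:,1],-S[:,2]] # tool facing the plate
B=np.r_[0.5619,-0.1672,0.119]   # button top, sprung out, start
from scipy.spatial.transform import Rotation as Ro
def go(p,R,p0=None,R0=None):
    o=env.observe(); R0=o["tool_rot"] if R0 is None else R0; p0=o["position"] if p0 is None else p0
    s=R0.T@(np.asarray(p)-p0)/.3; w=np.degrees(Ro.from_matrix(R0.T@R).as_rotvec())/45
    print("shift",s,"turn",w)
E
python3 - <<'E'
from h import *
for f in (.34,.67,1): 
    o=env.observe(); go(o["position"]*(1-f)+f*(B+.12*S[:,2]),RT)
E
```

```text
shift [-0.606  -0.5706  0.004 ] turn [ 0.0351 -0.555   0.1656]
shift [-1.1942 -1.1244  0.0078] turn [ 0.0351 -0.555   0.1656]
shift [-1.7824 -1.6782  0.0117] turn [ 0.0351 -0.555   0.1656]
```

Request:
step_arm(targets=[[[-0.9, -0.85, -0.1], [0, 0, 0]], [[-0.9, -0.85, -0.1], [0, 0, 0]], [[-0.9, -0.85, -0.1], [0, 0, 0]], [[-0.9, -0.85, -0.1], [0, 0, 0]], [[-0.9, -0.85, -0.1], [0, 0, 0]], [[-0.9, -0.85, -0.1], [0, 0, 0]], [[-0.9, -0.85, -0.1], [0, 0, 0]], [[-0.9, -0.85, -0.1], [0, 0, 0]], [[-0.9, -0.85, -0.1], [0, 0, 0]], [[-0.9, -0.85, -0.1], [0, 0, 0]]], jaw=0, grip_force=30)

```text
time_s: 0.93
position: [0.3588, 0.1772, 0.2616]
tool_rot: [[-0.934, 0.356, 0.001], [0.356, 0.934, -0.001], [-0.002, -0.001, -1.0]]
ft_force: [0.4, 0.7, -0.1]
grip_width: 0.0
gripper_force: 0.0
```

```bash
python3 - <<'E'
from h import *
o=env.observe(); print(o["position"],o["q"],o["grip_width"]); go(B+.12*S[:,2],RT)
E
```

```text
[0.3588 0.1772 0.2616] [  9.2734   5.0376  92.1318  -0.0962  82.7668 -59.8499] 1.7386795984362237e-05
shift [-0.8736 -0.8105  0.1153] turn [ 0.0336 -0.5525  0.1562]
```

Request:
step_arm(targets=[[[-0.87, -0.81, 0.1], [0.034, -0.55, 0.156]], [[-0.87, -0.81, 0.1], [0.034, -0.55, 0.156]], [[-0.87, -0.81, 0.1], [0.034, -0.55, 0.156]], [[-0.87, -0.81, 0.1], [0.034, -0.55, 0.156]], [[-0.87, -0.81, 0.1], [0.034, -0.55, 0.156]], [[-0.87, -0.81, 0.1], [0.034, -0.55, 0.156]], [[-0.87, -0.81, 0.1], [0.034, -0.55, 0.156]], [[-0.87, -0.81, 0.1], [0.034, -0.55, 0.156]], [[-0.87, -0.81, 0.1], [0.034, -0.55, 0.156]], [[-0.87, -0.81, 0.1], [0.034, -0.55, 0.156]]])

```text
time_s: 1.77
position: [0.5171, -0.1407, 0.2302]
tool_rot: [[-0.803, 0.466, 0.37], [0.424, 0.885, -0.195], [-0.418, -0.0, -0.908]]
ft_force: [-0.8, 0.5, -0.4]
grip_width: 0.0001
gripper_force: 0.0
```

```bash
python3 - <<'E'
from h import *
o=env.observe(); print(o["position"],o["q"]); go(B+.02*S[:,2],RT)
d=get_image("side"); save({"img":d["img"][80:240,160:360]},"side1.png",4)
E
```

```text
[ 0.5171 -0.1407  0.2302] [-27.9035  11.2116  94.2577   0.0578  49.7925 -90.1342]
shift [-0.002  -0.0086  0.3427] turn [ 0.0019 -0.0058  0.0041]
```

View pics/side1.png

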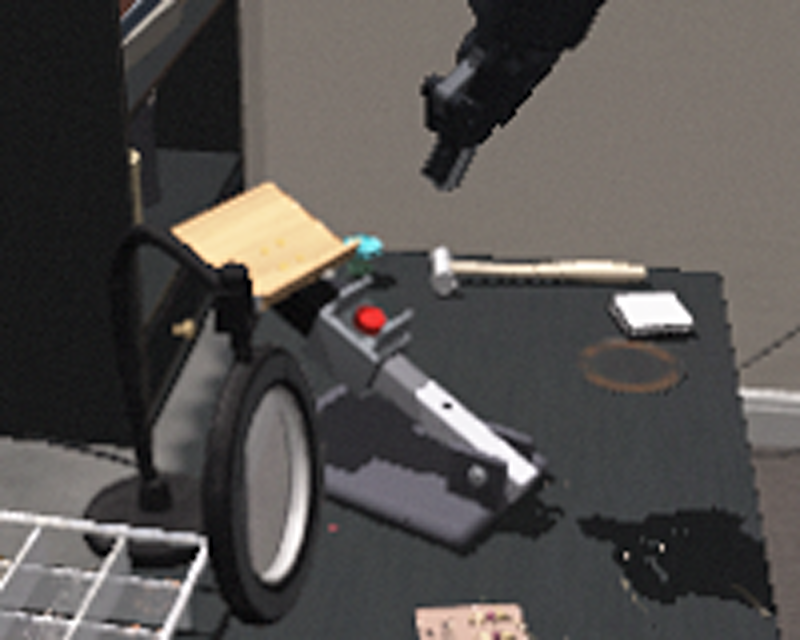

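The crop shows the closed fingertips at (445,180), up the button axis from the red button (370,318) and in line with the gap between the two rests. I'll descend.

Request:
step_arm(targets=[[[-0.002, -0.008, 0.1], [0.002, -0.006, 0.004]], [[-0.002, -0.008, 0.2], [0.002, -0.006, 0.004]], [[-0.002, -0.008, 0.28], [0.002, -0.006, 0.004]], [[-0.002, -0.008, 0.32], [0.002, -0.006, 0.004]], [[-0.002, -0.008, 0.35], [0.002, -0.006, 0.004]], [[-0.002, -0.008, 0.35], [0.002, -0.006, 0.004]], [[-0.002, -0.008, 0.35], [0.002, -0.006, 0.004]], [[-0.002, -0.008, 0.35], [0.002, -0.006, 0.004]]])

```text
time_s: 2.48
position: [0.5542, -0.159, 0.1373]
tool_rot: [[-0.801, 0.465, 0.376], [0.421, 0.885, -0.198], [-0.425, 0.0, -0.905]]
ft_force: [-0.3, -0.5, -0.4]
grip_width: -0.0003
gripper_force: 0.0
```

```bash
cat >> h.py <<'E'
def rel():
    o=env.observe(); print("t",o["time_s"],"tip in button frame mm",1000*S.T@(o["position"]-B),"F in stand axes",S.T@o["ft_force"])
E
python3 - <<'E'
from h import *
rel(); go(B,RT)
E
```

```text
t 2.4833 tip in button frame mm [-1.9204  3.6129 21.1411] F in stand axes [-0.2142 -0.548  -0.3132]
shift [-0.0062 -0.0122  0.0705] turn [0.0027 0.003  0.0051]
```

Request:
step_arm(targets=[[[-0.006, -0.012, 0.03], [0.003, 0.003, 0.005]], [[-0.006, -0.012, 0.05], [0.003, 0.003, 0.005]], [[-0.006, -0.012, 0.065], [0.003, 0.003, 0.005]], [[-0.006, -0.012, 0.075], [0.003, 0.003, 0.005]], [[-0.006, -0.012, 0.085], [0.003, 0.003, 0.005]], [[-0.006, -0.012, 0.09], [0.003, 0.003, 0.005]], [[-0.006, -0.012, 0.09], [0.003, 0.003, 0.005]], [[-0.006, -0.012, 0.09], [0.003, 0.003, 0.005]]])

```text
time_s: 3.15
position: [0.5639, -0.1688, 0.1127]
tool_rot: [[-0.801, 0.47, 0.372], [0.426, 0.883, -0.199], [-0.421, -0.001, -0.907]]
ft_force: [-3.6, -1.0, 3.7]
grip_width: 0.0001
gripper_force: 2.4
```

```bash
python3 - <<'E'
from h import *
rel()
E
```

```text
t 3.15 tip in button frame mm [-0.3895 -0.5162 -6.7633] F in stand axes [-0.8985 -2.5761  4.5552]
```

Request:
step_arm(targets=[[[0.0, 0, 0.005], [0, 0, 0]], [[0.0, 0, 0.008], [0, 0, 0]], [[0.01, 0, 0.008], [0, 0, 0]], [[0.02, 0, 0.008], [0, 0, 0]], [[0.028, 0, 0.008], [0, 0, 0]], [[0.036, 0, 0.008], [0, 0, 0]], [[0.044, 0, 0.008], [0, 0, 0]], [[0.052, 0, 0.008], [0, 0, 0]], [[0.056, 0, 0.008], [0, 0, 0]], [[0.056, 0, 0.008], [0, 0, 0]]])

```text
time_s: 3.98
position: [0.5522, -0.1627, 0.1043]
tool_rot: [[-0.799, 0.47, 0.374], [0.425, 0.883, -0.2], [-0.424, -0.001, -0.905]]
ft_force: [-2.3, -2.2, 6.9]
grip_width: -0.0001
gripper_force: 3.3
```

```bash
python3 - <<'E'
from h import *
rel()
d=get_image("side"); save({"img":d["img"][80:240,160:360]},"side2.png",4)
E
```

```text
t 3.9833 tip in button frame mm [-15.8884  -0.5264  -8.8523] F in stand axes [ 2.075  -3.0234  6.6948]
```

View pics/side2.png

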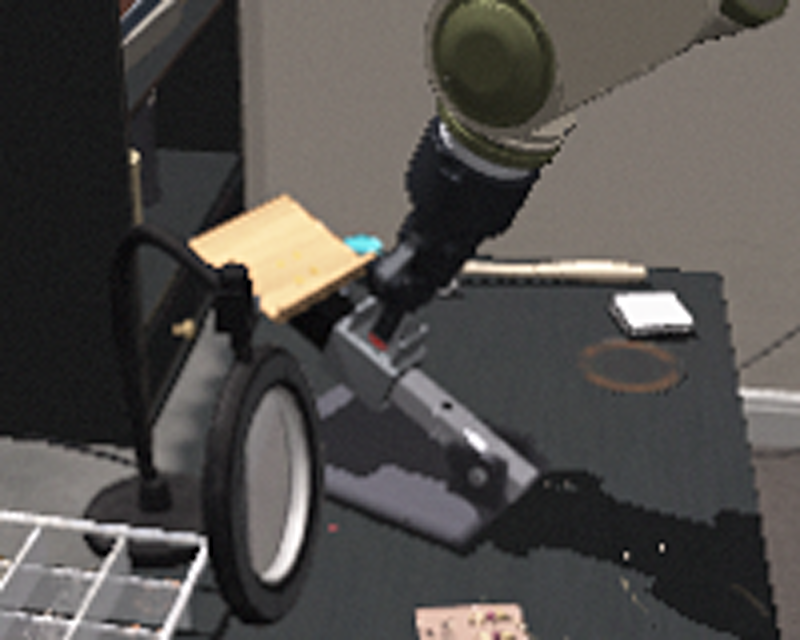

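The picture shows the fingertip on the red button (378,342) between the rests, with the plate and sleeve already down by about 1 cm. Next I'll let the button go and keep pushing on the lower rest.

Request:
step_arm(targets=[[[0, 0, -0.02], [0, 0, 0]], [[0, 0, -0.04], [0, 0, 0]], [[0.01, 0, -0.04], [0, 0, 0]], [[0.02, 0, -0.04], [0, 0, 0]], [[0.03, 0, -0.04], [0, 0, 0]], [[0.04, 0, -0.04], [0, 0, 0]], [[0.05, 0, -0.04], [0, 0, 0]], [[0.06, 0, -0.04], [0, 0, 0]], [[0.065, 0, -0.04], [0, 0, 0]], [[0.065, 0, -0.04], [0, 0, 0]]])

```text
time_s: 4.87
position: [0.5313, -0.1513, 0.106]
tool_rot: [[-0.8, 0.47, 0.372], [0.426, 0.883, -0.198], [-0.422, -0.0, -0.907]]
ft_force: [1.1, -1.5, 3.8]
grip_width: 0.0
gripper_force: 1.4
```

```bash
cat >> h.py <<'E'
def redtri():
    rays=[]
    for n in("top","side"):
        d=get_image(n); hsv=cv2.cvtColor(d["img"],cv2.COLOR_RGB2HSV); H,Sa,V=[hsv[...,i].astype(int) for i in range(3)]
        K=np.array(d["intrinsics"],float);D=np.array(d["D"],float)
        c=cv2.projectPoints((B-.02*S[:,0])[None],np.array(d["rvec"],float),np.array(d["tvec"],float),K,D)[0].ravel()
        m=((H<8)|(H>172))&(Sa>130)&(V>60); yy,xx=np.nonzero(m); k=np.hypot(xx-c[0],yy-c[1])<25
        if k.sum()<4: print(n,"hidden",k.sum()); return
        uv=np.r_[xx[k].mean(),yy[k].mean()]
        q=cv2.undistortPoints(uv.reshape(1,1,2),K,D).ravel(); R=cv2.Rodrigues(np.array(d["rvec"],float))[0]
        rays.append((-R.T@np.array(d["tvec"]).reshape(3),R.T@np.r_[q,1])); print(n,uv,k.sum())
    (o1,d1),(o2,d2)=rays; s=np.linalg.lstsq(np.c_[d1,-d2],o2-o1,rcond=None)[0]
    p=(o1+s[0]*d1+o2+s[1]*d2)/2; print("button in its start frame mm",1000*S.T@(p-B))
E
python3 - <<'E'
from h import *
rel(); redtri()
E
```

```text
t 4.8667 tip in button frame mm [-36.7468  -0.2964   2.7528] F in stand axes [ 3.1392 -0.7577  2.7246]
top [337.7727 200.5909] 22
side [259.5    167.3929] 28
button in its start frame mm [-29.6686  -0.1517  -7.8618]
```

Request:
step_arm(targets=[[[0.004, 0, 0], [0, 0, 0]], [[0.008, 0, 0], [0, 0, 0]], [[0.012, 0, 0], [0, 0, 0]], [[0.015, 0, 0], [0, 0, 0]], [[0.018, 0, 0], [0, 0, 0]], [[0.021, 0, 0], [0, 0, 0]], [[0.023, 0, 0], [0, 0, 0]], [[0.025, 0, 0], [0, 0, 0]], [[0.027, 0, 0], [0, 0, 0]], [[0.028, 0, 0], [0, 0, 0]]])

```text
time_s: 5.8
position: [0.5246, -0.1478, 0.1023]
tool_rot: [[-0.801, 0.47, 0.372], [0.426, 0.883, -0.198], [-0.421, -0.0, -0.907]]
ft_force: [2.8, -0.8, 0.7]
grip_width: -0.0001
gripper_force: 1.5
```

```bash
python3 - <<'E'
from h import *
rel(); redtri()
E
```

```text
t 5.8 tip in button frame mm [-45.1417  -0.37     2.6685] F in stand axes [ 2.8939  0.5807 -0.6236]
top [336.3158 203.3158] 19
side [261.7857 169.1071] 28
button in its start frame mm [-37.8662  -0.4447  -7.4284]
```

Request:
step_arm(targets=[[[0.002, 0, 0], [0, 0, 0]], [[0.003, 0, 0], [0, 0, 0]], [[0.004, 0, 0], [0, 0, 0]], [[0.005, 0, 0], [0, 0, 0]], [[0.006, 0, 0], [0, 0, 0]], [[0.007, 0, 0], [0, 0, 0]], [[0.007, 0, 0], [0, 0, 0]]])

```text
time_s: 6.48
position: [0.5233, -0.1471, 0.1018]
tool_rot: [[-0.8, 0.47, 0.373], [0.426, 0.883, -0.199], [-0.422, -0.0, -0.906]]
ft_force: [5.9, -2.1, -0.2]
grip_width: 0.0001
gripper_force: 2.3
```

```bash
python3 - <<'E'
from h import *
rel(); redtri()
E
```

```text
t 6.4833 tip in button frame mm [-46.6849  -0.3853   2.7403] F in stand axes [ 5.5067  0.9347 -2.7742]
top [335.9565 203.8261] 23
side [262.1852 169.4444] 27
button in its start frame mm [-39.4571  -0.274   -7.2384]
```

Request:
step_arm(targets=[[[0.002, 0, 0], [0, 0, 0]], [[0.004, 0, 0], [0, 0, 0]], [[0.005, 0, 0], [0, 0, 0]], [[0.005, 0, 0], [0, 0, 0]], [[0.005, 0, 0], [0, 0, 0]]])

```text
time_s: 7.0
position: [0.5231, -0.147, 0.1017]
tool_rot: [[-0.799, 0.47, 0.375], [0.426, 0.883, -0.2], [-0.425, -0.0, -0.905]]
ft_force: [8.6, -3.6, -1.9]
grip_width: 0.0001
gripper_force: 3.8
```

```bash
python3 - <<'E'
from h import *
rel(); redtri()
E
```

```text
t 7.0 tip in button frame mm [-46.951   -0.4198   2.8026] F in stand axes [ 7.6424  0.8509 -5.6694]
top [335.92 203.88] 25
side [262.2069 169.4138] 29
button in its start frame mm [-39.5353  -0.2141  -7.0173]
```

Pushing harder gives more force and no motion, so the sleeve looks locked. I'll centre the finger, lift out and check.

Request:
step_arm(targets=[[[-0.01, 0, 0], [0, 0, 0]], [[-0.025, 0, 0], [0, 0, 0]], [[-0.025, 0, -0.03], [0, 0, 0]], [[-0.025, 0, -0.1], [0, 0, 0]], [[0.05, 0, -0.25], [0, 0, 0]], [[0.2, 0, -0.4], [0, 0, 0]], [[0.3, 0, -0.5], [0, 0, 0]], [[0.3, 0, -0.5], [0, 0, 0]], [[0.3, 0, -0.5], [0, 0, 0]], [[0.3, 0, -0.5], [0, 0, 0]]])

```text
time_s: 7.93
position: [0.393, -0.0775, 0.2001]
tool_rot: [[-0.8, 0.47, 0.373], [0.425, 0.883, -0.199], [-0.423, -0.0, -0.906]]
ft_force: [1.1, -0.4, -0.3]
grip_width: -0.0
gripper_force: 0.0
```

```bash
python3 - <<'E'
from h import *
rel(); redtri()
d=get_image("side"); save({"img":d["img"][110:230,190:340]},"side3.png",5)
E
```

```text
t 7.9333 tip in button frame mm [-139.0827   -0.1229  154.3076] F in stand axes [ 0.9213  0.1851 -0.7773]
top [335.5472 205.566 ] 53
side [263.0682 168.7727] 44
button in its start frame mm [-41.8794  -0.5178  -2.6623]
```

View pics/side3.png

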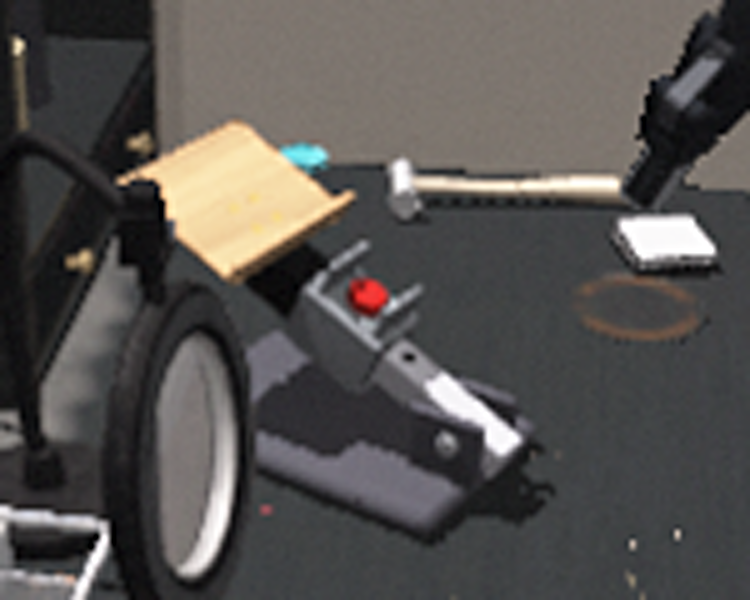

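```bash
python3 - <<'E'
from h import *
for n,sc in(("top",(269,228)),("side",(278,238))):
    d=np.load(n+"0.npy",allow_pickle=True).item(); P=cloud(d); hsv=cv2.cvtColor(d["img"],cv2.COLOR_RGB2HSV); H,Sa,V=[hsv[...,i].astype(int) for i in range(3)]
    K=np.array(d["intrinsics"],float);D=np.array(d["D"],float); R=cv2.Rodrigues(np.array(d["rvec"],float))[0]; o=-R.T@np.array(d["tvec"]).reshape(3)
    m=((V>110)&(Sa>30)&(H<20)).astype(np.uint8); m=cv2.morphologyEx(m,cv2.MORPH_CLOSE,np.ones((3,3)))
    k,l=cv2.connectedComponents(m); m=l==l[sc[1],sc[0]]; yy,xx=np.nonzero(m)
    q=cv2.undistortPoints(np.c_[xx,yy].reshape(-1,1,2).astype(float),K,D).reshape(-1,2); r=np.c_[q,np.ones(len(q))]@R
    p=o+r*((.006-o[2])/r[:,2:]); print(n,m.sum(),p.mean(0),cv2.minAreaRect((p[:,:2]*1000).astype(np.float32)))
    c=np.cov((p[:,:2]-p[:,:2].mean(0)).T); w,v=np.linalg.eigh(c); print(" yaw",np.degrees(np.arctan2(v[1,1],v[0,1])), np.sqrt(12*w))
    red=((H<8)|(H>172))&(Sa>130)&(V>60); yy,xx=np.nonzero(red); s={"top":(343.4,192.2),"side":(252.2,158.9)}[n]; k=np.hypot(xx-s[0],yy-s[1])<12; print(" red0",xx[k].mean(),yy[k].mean(),k.sum())
yaw=np.radians(12.5); x=np.r_[-np.cos(yaw),-np.sin(yaw),0]; z=np.r_[0,0,-1.]; RC=np.c_[x,np.cross(z,x),z]
go([.472,.022,.12],RC); print(env.observe()["q"])
E
```

```text
top 408 [0.4711 0.022  0.006 ] ((470.93426513671875, 21.7386474609375), (67.87980651855469, 49.860904693603516), 12.786659240722656)
 yaw -169.48974479983997 [0.0499 0.0673]
 red0 343.3888888888889 192.38888888888889 54
side 361 [0.4723 0.027  0.006 ] ((472.2918701171875, 26.262619018554688), (67.80400085449219, 50.766151428222656), 7.971347808837891)
 yaw -166.02025649726366 [0.0519 0.0663]
 red0 251.9512195121951 159.609756097561 41
shift [0.0463 0.4175 0.2682] turn [-0.1961  0.5294 -0.8865]
[-28.3096  -0.4527 114.0311   0.1347  41.5348 -90.3497]
```

Request:
step_arm(targets=[[[0.05, 0.42, 0.27], [-0.196, 0.53, -0.88]], [[0.05, 0.42, 0.27], [-0.196, 0.53, -0.88]], [[0.05, 0.42, 0.27], [-0.196, 0.53, -0.88]], [[0.05, 0.42, 0.27], [-0.196, 0.53, -0.88]], [[0.05, 0.42, 0.27], [-0.196, 0.53, -0.88]], [[0.05, 0.42, 0.27], [-0.196, 0.53, -0.88]], [[0.05, 0.42, 0.27], [-0.196, 0.53, -0.88]], [[0.05, 0.42, 0.27], [-0.196, 0.53, -0.88]], [[0.05, 0.42, 0.27], [-0.196, 0.53, -0.88]], [[0.05, 0.42, 0.27], [-0.196, 0.53, -0.88]]], jaw=63, grip_force=20)

```text
time_s: 8.92
position: [0.471, 0.0234, 0.1186]
tool_rot: [[-0.978, -0.21, 0.0], [-0.21, 0.978, 0.001], [-0.0, 0.001, -1.0]]
ft_force: [0.3, 0.3, 0.5]
grip_width: 0.0632
gripper_force: 0.0
```

```bash
cat >> h.py <<'E'
yaw=np.radians(12); _x=np.r_[-np.cos(yaw),-np.sin(yaw),0]; _z=np.r_[0,0,-1.]; RC=np.c_[_x,np.cross(_z,_x),_z]
C=np.r_[.4715,.023,0]
E
python3 - <<'E'
from h import *
o=env.observe(); print(o["position"],o["grip_width"],o["q"]); go(C+[0,0,.03],RC)
E
```

```text
[0.471  0.0234 0.1186] 0.06315985991028396 [ -11.616    21.2215   96.5738    0.0553   62.2118 -113.7523]
shift [-0.0012 -0.0017  0.2953] turn [0.0011 0.0003 0.0025]
```

Request:
step_arm(targets=[[[0, 0, 0.13], [0, 0, 0.002]], [[0, 0, 0.25], [0, 0, 0.002]], [[0, 0, 0.33], [0, 0, 0.002]], [[0, 0, 0.36], [0, 0, 0.002]], [[0, 0, 0.38], [0, 0, 0.002]], [[0, 0, 0.39], [0, 0, 0.002]], [[0, 0, 0.398], [0, 0, 0.002]], [[0, 0, 0.398], [0, 0, 0.002]], [[0, 0, 0.398], [0, 0, 0.002]]])

```text
time_s: 9.67
position: [0.4718, 0.0234, 0.0007]
tool_rot: [[-0.978, -0.21, 0.002], [-0.21, 0.978, 0.0], [-0.002, -0.0, -1.0]]
ft_force: [0.3, 0.9, 0.3]
grip_width: 0.063
gripper_force: 0.0
```

```bash
python3 - <<'E'
from h import *
o=env.observe(); print(o["position"],o["ft_force"])
d=get_image("side"); save({"img":d["img"][180:300,210:360]},"side4.png",5)
E
```

```text
[0.4718 0.0234 0.0007] [0.3386 0.8971 0.2931]
```

View pics/side4.png

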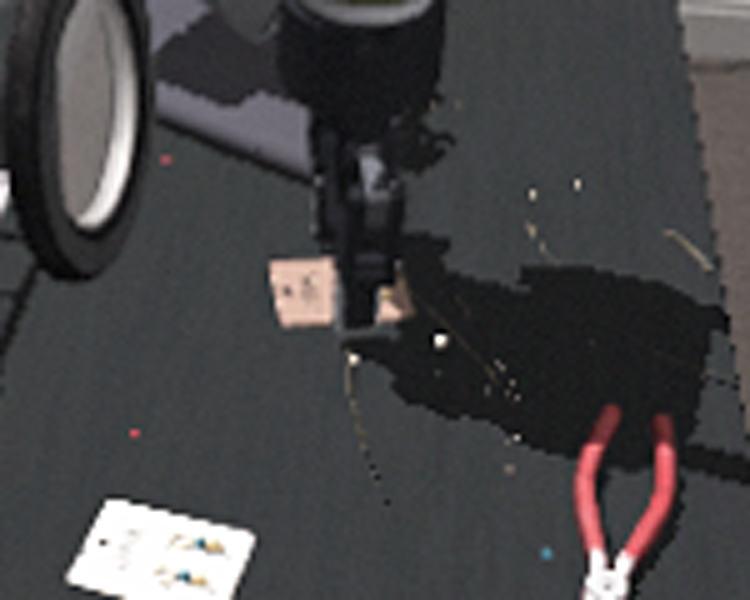

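```bash
python3 - <<'E'
from h import *
o=env.observe(); d=get_image("side")
K=np.array(d["intrinsics"],float);D=np.array(d["D"],float)
def pr(p): return (cv2.projectPoints(np.array(p,float).reshape(-1,3),np.array(d["rvec"],float),np.array(d["tvec"],float),K,D)[0].reshape(-1,2)-[210,180])*5
T,p=o["tool_rot"],o["position"]
print("outer tip corners",pr([p+T@[s*.011,.046,-.004] for s in(1,-1)]))
print("card edge",pr([C+RC@np.r_[s*.033,.025,-.006] for s in(1,-1)]), "top far",pr([C+RC@np.r_[s*.033,-.025,-.006] for s in(1,-1)]))
E
```

```text
outer tip corners [[376.7108 345.2533]
 [330.9938 347.4693]]
card edge [[415.222  312.085 ]
 [280.5349 318.4124]] top far [[398.2521 248.8989]
 [269.3768 254.5363]]
```

```bash
python3 - <<'E'
from h import *
o=env.observe(); T,p=o["tool_rot"],o["position"]
for n in("side","top"):
    d=get_image(n); P=cloud(d); 
    q=(P-p)@T   # tool coords
    sel=(d["z_map"]>0)&(np.abs(q[...,0])<.04)&(np.abs(q[...,1])<.07)&(q[...,2]>-.05)&(q[...,2]<-.010)
    w=q[sel]*1000; print(n,sel.sum())
    for a in range(-50,-5,8):
        k=w[(w[:,2]>=a)&(w[:,2]<a+8)]
        if len(k)>3: print(a,len(k),"x",np.percentile(k[:,0],[5,50,95]),"y",np.percentile(k[:,1],[5,50,95]))
    hsv=cv2.cvtColor(d["img"],cv2.COLOR_RGB2HSV); br=(hsv[...,2]>110)&(hsv[...,1]>30)&(hsv[...,0]<20)&(np.abs(q[...,0])<.06)&(np.abs(q[...,1])<.04)&(np.abs(P[...,2])<.02)
    print("card px in tool mm",br.sum(),np.percentile(q[br]*1000,[1,99],axis=0))
E
```

```text
side 124
-50 6 x [-11.571  -10.039   -7.3378] y [-38.2092 -34.6321  27.0201]
-42 29 x [-10.0725  -0.1807   5.6914] y [-30.8937  43.8913  46.7089]
-34 29 x [-10.9464  -5.2031   8.0178] y [-30.3225  43.1222  46.3116]
-26 33 x [-10.8351  -4.1323  10.2556] y [-31.488   38.8203  47.1968]
-18 27 x [-10.8918  -6.5173   9.8846] y [-35.4472  37.0968  45.2785]
card px in tool mm 178 [[-33.958  -25.2413 -14.4594]
 [ 24.4564  35.9966  -0.4286]]
top 0Traceback (most recent call last):
  File "<stdin>", line 12, in <module>
    return _quantile_unchecked(
        a, q, axis, out, overwrite_input, method, keepdims, weights)
    return _ureduce(a,
                    func=_quantile_ureduce_func,
    ...<5 lines>...
                    overwrite_input=overwrite_input,
                    method=method)
    r = func(a, **kwargs)
    result = _quantile(arr,
                       quantiles=q,
    ...<2 lines>...
                       out=out,
                       weights=wgt)
    slices_having_nans = np.isnan(arr[-1, ...])
                                  ~~~^^^^^^^^^
IndexError: index -1 is out of bounds for axis 0 with size 0
```

Depth puts the finger at ±11 mm about the tool axis and the card at −34 mm on its far end, so the finger is centred on the card. I'll go 2.5 mm lower and close.

Request:
step_arm(targets=[[[0, 0, 0.004], [0, 0, 0]], [[0, 0, 0.008], [0, 0, 0]], [[0, 0, 0.008], [0, 0, 0]], [[0, 0, 0.008], [0, 0, 0]], [[0, 0, 0.008], [0, 0, 0]], [[0, 0, 0.008], [0, 0, 0]], [[0, 0, 0.008], [0, 0, 0]], [[0, 0, 0.008], [0, 0, 0]]], jaw=40, grip_force=25)

```text
time_s: 10.53
position: [0.4716, 0.0234, -0.0014]
tool_rot: [[-0.978, -0.21, 0.002], [-0.21, 0.978, 0.0], [-0.002, -0.0, -1.0]]
ft_force: [-4.3, 1.3, 17.9]
grip_width: 0.0495
gripper_force: 23.0
```

Gripped at 49.5 mm, with the fingertips at desk level. Lifting.

Request:
step_arm(targets=[[[0, 0, -0.02], [0, 0, 0]], [[0, 0, -0.1], [0, 0, 0]], [[0, 0, -0.25], [0, 0, 0]], [[0, 0, -0.4], [0, 0, 0]], [[0, 0, -0.55], [0, 0, 0]], [[0, 0, -0.65], [0, 0, 0]], [[0, 0, -0.65], [0, 0, 0]], [[0, 0, -0.65], [0, 0, 0]]])

```text
time_s: 11.2
position: [0.4718, 0.0233, 0.1941]
tool_rot: [[-0.978, -0.21, 0.005], [-0.21, 0.978, -0.0], [-0.005, -0.001, -1.0]]
ft_force: [-0.2, 0.5, -1.4]
grip_width: 0.0488
gripper_force: 26.7
```

```bash
python3 - <<'E'
from h import *
o=env.observe(); T,p=o["tool_rot"],o["position"]; print(p,o["grip_width"])
d=get_image("side"); P=cloud(d); save({"img":d["img"][60:240,160:360]},"side5.png",4)
q=(P-p)@T*1000; hsv=cv2.cvtColor(d["img"],cv2.COLOR_RGB2HSV)
br=(hsv[...,2]>90)&(hsv[...,1]>30)&(hsv[...,0]<20)&(np.abs(q).max(-1)<60); print(br.sum(),np.percentile(q[br],[2,50,98],axis=0))
# plate now
H,Sa,V=[hsv[...,i].astype(int) for i in range(3)]
w=(P-(B-.04*S[:,0]))@S*1000   # lowered-button frame
m=(H>8)&(H<24)&(Sa>60)&(V>110)&(np.abs(w[...,0]-99)<60)&(np.abs(w[...,1])<70)&(np.abs(w[...,2])<40)
k=w[m]; print("plate",len(k),np.percentile(k,[1,50,99],axis=0))
for a in range(40,150,5):
    j=k[(k[:,0]>=a)&(k[:,0]<a+5)]
    if len(j)>3: print(a,len(j),"z med",np.percentile(j[:,2],[10,50,90]),"y",np.percentile(j[:,1],[2,98]))
E
```

```text
[0.4718 0.0233 0.1941] 0.04880178965051176
208 [[-34.0231 -23.8654 -27.6469]
 [-12.0836   2.9973  -2.8836]
 [ 30.1234  30.4474  -1.5769]]
plate 688 [[ 50.9745 -51.6099 -12.8249]
 [ 92.7616   2.2913 -10.023 ]
 [138.4061  56.3666   2.7282]]
50 46 z med [-0.2751  1.5388  3.1337] y [-49.3488  56.3897]
55 7 z med [-10.1791  -9.057    1.1438] y [-42.04    56.5362]
60 40 z med [-11.9887 -10.4916  -9.2173] y [-49.8749  52.9821]
65 46 z med [-11.3239 -10.0243  -8.2192] y [-49.2951  55.2826]
70 40 z med [-11.7815 -10.5694  -8.2857] y [-48.6006  52.2899]
75 47 z med [-11.4934 -10.1204  -8.5434] y [-48.5281  53.6084]
80 45 z med [-11.8837 -10.2557  -8.7268] y [-50.8854  55.0871]
85 43 z med [-11.0898 -10.0641  -8.8188] y [-49.9073  55.0072]
90 45 z med [-11.6192  -9.7225  -8.7477] y [-49.1812  52.9733]
95 39 z med [-11.8249 -10.3495  -9.0276] y [-44.2705  47.881 ]
100 39 z med [-11.2847 -10.2885  -8.7637] y [-52.2304  46.0656]
105 41 z med [-11.7016 -10.144   -8.5094] y [-48.7999  46.3904]
110 36 z med [-12.1469 -10.3339  -8.7748] y [-49.3711  41.1532]
115 36 z med [-11.4847 -10.2506  -8.8214] y [-47.6139  37.0736]
120 35 z med [-11.6373 -10.0591  -7.9749] y [-48.8835  33.6503]
125 33 z med [-12.0745  -9.6346  -8.1034] y [-47.7118  32.5901]
130 33 z med [-11.5854 -10.0111  -9.2352] y [-49.0214  36.3751]
135 34 z med [-11.1196  -9.951   -8.9491] y [-50.3437  48.2503]
```

View pics/side5.png

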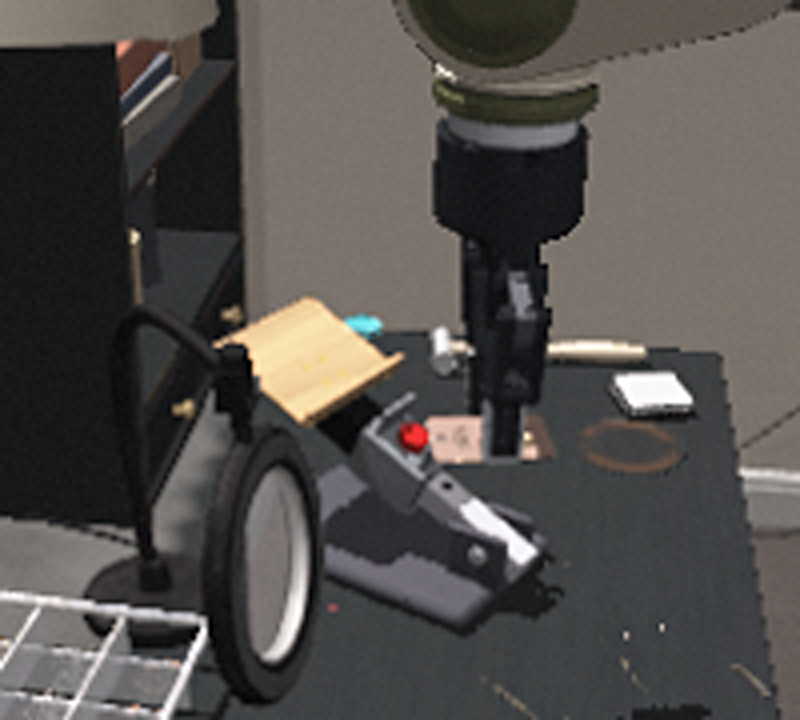

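The card is held level at crop (430–550, 440) with the earrings up, and the button (413,437) stands out. The plate face is 10 mm under the button top and the ledge foot 57 mm up the neck, which matches the given sizes. I'll move round the magnifier.

```bash
cat >> h.py <<'E'
REST=B+.017*S[:,0]-.0101*S[:,2]+.0005*S[:,1]
def plate(x,y,z): return REST+S@np.r_[x,y,z]
E
python3 - <<'E'
from h import *
go([.44,-.12,.27],RT); print(plate(.0345,0,.1))
E
```

```text
shift [ 0.2012 -0.4454 -0.2593] turn [ 0.1956 -0.5315  0.8774]
[ 0.5698 -0.1708  0.2222]
```

Request:
step_arm(targets=[[[0.2, -0.44, -0.26], [0.195, -0.53, 0.877]], [[0.2, -0.44, -0.26], [0.195, -0.53, 0.877]], [[0.2, -0.44, -0.26], [0.195, -0.53, 0.877]], [[0.2, -0.44, -0.26], [0.195, -0.53, 0.877]], [[0.2, -0.44, -0.26], [0.195, -0.53, 0.877]], [[0.2, -0.44, -0.26], [0.195, -0.53, 0.877]], [[0.2, -0.44, -0.26], [0.195, -0.53, 0.877]], [[0.2, -0.44, -0.26], [0.195, -0.53, 0.877]], [[0.2, -0.44, -0.26], [0.195, -0.53, 0.877]], [[0.2, -0.44, -0.26], [0.195, -0.53, 0.877]]])

```text
time_s: 12.08
position: [0.4404, -0.1184, 0.2695]
tool_rot: [[-0.803, 0.467, 0.37], [0.424, 0.884, -0.196], [-0.419, -0.001, -0.908]]
ft_force: [0.5, -0.4, -0.0]
grip_width: 0.0489
gripper_force: 26.7
```

```bash
python3 - <<'E'
from h import *
o=env.observe(); print(o["position"],o["q"],o["grip_width"]); go(plate(.0345,0,.08),RT)
E
```

```text
[ 0.4404 -0.1184  0.2695] [-30.6344   0.5074  99.7566   1.3736  55.0115 -93.3193] 0.048901469916808986
shift [-0.3547  0.0471  0.4035] turn [ 0.0005 -0.0054  0.0031]
```

Request:
step_arm(targets=[[[-0.1, 0.01, 0.1], [0, -0.005, 0.003]], [[-0.2, 0.02, 0.2], [0, -0.005, 0.003]], [[-0.3, 0.04, 0.3], [0, -0.005, 0.003]], [[-0.35, 0.047, 0.38], [0, -0.005, 0.003]], [[-0.355, 0.047, 0.4], [0, -0.005, 0.003]], [[-0.355, 0.047, 0.4], [0, -0.005, 0.003]], [[-0.355, 0.047, 0.4], [0, -0.005, 0.003]], [[-0.355, 0.047, 0.4], [0, -0.005, 0.003]]])

```text
time_s: 12.75
position: [0.5764, -0.1747, 0.207]
tool_rot: [[-0.799, 0.471, 0.375], [0.426, 0.882, -0.199], [-0.425, 0.001, -0.905]]
ft_force: [0.5, 0.6, -0.1]
grip_width: 0.049
gripper_force: 26.7
```

```bash
python3 - <<'E'
from h import *
def card(n):
    o=env.observe(); d=get_image(n); P=cloud(d); hsv=cv2.cvtColor(d["img"],cv2.COLOR_RGB2HSV); T,p=o["tool_rot"],o["position"]
    q=(P-p)@T*1000; m=(hsv[...,2]>80)&(hsv[...,1]>25)&(hsv[...,0]<20)&(np.abs(q[...,:2]).max(-1)<45)&(q[...,2]<6)&(q[...,2]>-16)
    print(n,m.sum(),"card in tool mm",np.percentile(q[m],[1,50,99],axis=0).tolist())
for n in("side","top"):
    try: card(n)
    except Exception as e: print(e)
o=env.observe(); print("tcp in rest mm",S.T@(o["position"]-REST)*1000); go(plate(.0345,0,.010),RT)
E
```

```text
side 168 card in tool mm [[-33.790383734549124, -23.795257423137055, -9.38217686427487], [11.75710762826477, 1.935820559790137, -3.3601186889999157], [31.125802563742372, 28.63680055224694, -0.7959455349540173]]
top 200 card in tool mm [[-32.38953231750114, -24.438984330837762, -7.578376133444021], [-21.137851628955442, 4.771604428893108, -3.6557479144538325], [-5.092972268550846, 24.861302183965517, -0.6593834175600082]]
tcp in rest mm [35.2078 -0.3525 83.3654]
shift [0.0033 0.0012 0.2445] turn [ 0.      0.0048 -0.002 ]
```

Request:
step_arm(targets=[[[0.003, 0.001, 0.08], [0, 0.005, -0.002]], [[0.003, 0.001, 0.15], [0, 0.005, -0.002]], [[0.003, 0.001, 0.2], [0, 0.005, -0.002]], [[0.003, 0.001, 0.23], [0, 0.005, -0.002]], [[0.003, 0.001, 0.245], [0, 0.005, -0.002]], [[0.003, 0.001, 0.25], [0, 0.005, -0.002]], [[0.003, 0.001, 0.25], [0, 0.005, -0.002]], [[0.003, 0.001, 0.25], [0, 0.005, -0.002]]])

```text
time_s: 13.52
position: [0.6045, -0.1893, 0.139]
tool_rot: [[-0.8, 0.47, 0.373], [0.426, 0.883, -0.198], [-0.422, 0.0, -0.906]]
ft_force: [-0.1, -0.6, 0.1]
grip_width: 0.0488
gripper_force: 26.7
```

```bash
python3 - <<'E'
from h import *
o=env.observe(); print("tcp in rest mm",S.T@(o["position"]-REST)*1000,S.T@o["ft_force"]); go(plate(.0345,0,.0005),RT)
E
```

```text
tcp in rest mm [34.9301 -0.0386  7.996 ] [ 0.196  -0.6142 -0.0323]
shift [0.0014 0.0001 0.025 ] turn [-0.     -0.0003 -0.0004]
```

Lowering gently until touch.

Request:
step_arm(targets=[[[0.001, 0, 0.006], [0, 0, 0]], [[0.001, 0, 0.012], [0, 0, 0]], [[0.001, 0, 0.018], [0, 0, 0]], [[0.001, 0, 0.022], [0, 0, 0]], [[0.001, 0, 0.025], [0, 0, 0]], [[0.001, 0, 0.025], [0, 0, 0]], [[0.001, 0, 0.025], [0, 0, 0]]])

```text
time_s: 14.1
position: [0.6069, -0.1907, 0.131]
tool_rot: [[-0.801, 0.47, 0.372], [0.426, 0.883, -0.198], [-0.421, 0.0, -0.907]]
ft_force: [0.9, 0.7, -1.2]
grip_width: 0.049
gripper_force: 26.7
```

```bash
python3 - <<'E'
from h import *
o=env.observe(); print("tcp in rest mm",S.T@(o["position"]-REST)*1000,S.T@o["ft_force"])
E
```

```text
tcp in rest mm [34.0886 -0.0804 -0.4792] [-0.0915  0.991  -1.2718]
```

Request:
step_arm(targets=[[[0, 0, 0.003], [0, 0, 0]], [[0, 0, 0.005], [0, 0, 0]], [[0, 0, 0.005], [0, 0, 0]], [[0, 0, 0.005], [0, 0, 0]]])

```text
time_s: 14.43
position: [0.6075, -0.191, 0.1297]
tool_rot: [[-0.801, 0.47, 0.372], [0.426, 0.883, -0.198], [-0.421, 0.0, -0.907]]
ft_force: [-0.8, -1.3, -1.0]
grip_width: 0.0491
gripper_force: 26.7
```

Request:
step_arm(targets=[[[0, 0, 0.002], [0, 0, 0]], [[0, 0, 0.004], [0, 0, 0]], [[0, 0, 0.005], [0, 0, 0]], [[0, 0, 0.005], [0, 0, 0]]])

```text
time_s: 14.77
position: [0.6079, -0.1911, 0.1297]
tool_rot: [[-0.8, 0.47, 0.373], [0.426, 0.883, -0.198], [-0.422, -0.0, -0.907]]
ft_force: [-7.7, 2.6, 11.2]
grip_width: 0.0489
gripper_force: 28.0
```

Touching the plate. I'll ease off, open, then rise.

Request:
step_arm(targets=[[[0, 0, -0.003], [0, 0, 0]], [[0, 0, -0.003], [0, 0, 0]], [[0, 0, -0.003], [0, 0, 0]], [[0, 0, -0.003], [0, 0, 0]], [[0, 0, -0.003], [0, 0, 0]], [[0, 0, -0.003], [0, 0, 0]]], jaw=64)

```text
time_s: 15.27
position: [0.6077, -0.1911, 0.129]
tool_rot: [[-0.801, 0.47, 0.372], [0.426, 0.883, -0.198], [-0.421, 0.0, -0.907]]
ft_force: [0.0, -0.2, 0.2]
grip_width: 0.064
gripper_force: 0.0
```

Request:
step_arm(targets=[[[0, 0, -0.03], [0, 0, 0]], [[0, 0, -0.08], [0, 0, 0]], [[0, 0, -0.16], [0, 0, 0]], [[0, 0, -0.28], [0, 0, 0]], [[0.12, 0, -0.4], [0, 0, 0]], [[0.25, 0, -0.5], [0, 0, 0]], [[0.35, 0, -0.5], [0, 0, 0]], [[0.4, 0, -0.5], [0, 0, 0]], [[0.4, 0, -0.5], [0, 0, 0]], [[0.4, 0, -0.5], [0, 0, 0]]])

```text
time_s: 16.1
position: [0.4556, -0.1101, 0.2156]
tool_rot: [[-0.8, 0.47, 0.373], [0.426, 0.883, -0.198], [-0.422, 0.0, -0.906]]
ft_force: [0.2, -0.4, 0.1]
grip_width: 0.0642
gripper_force: 0.0
```

```bash
python3 - <<'E'
from h import *
redtri(); print(env.observe()["position"])
for n in("side","top"):
    d=get_image(n); P=cloud(d); hsv=cv2.cvtColor(d["img"],cv2.COLOR_RGB2HSV); H,Sa,V=[hsv[...,i].astype(int) for i in range(3)]
    if n=="side": save({"img":d["img"][110:230,190:340]},"side6.png",5)
    w=(P-REST)@S*1000
    m=(H<13)&(Sa<100)&(Sa>30)&(V>110)&(w[...,0]>-3)&(w[...,0]<84)&(np.abs(w[...,1])<56)&(np.abs(w[...,2])<20); k=w[m]
    print(n,m.sum(),np.percentile(k,[2,50,98],axis=0).tolist(),cv2.minAreaRect(k[:,:2].astype(np.float32)))
E
```

```text
top [335.5 205.5] 52
side [263.     168.7674] 43
button in its start frame mm [-41.7699  -0.317   -2.6301]
[ 0.4568 -0.1109  0.2155]
side 217 [[6.967040481965277, -24.5023804283427, -1.4987475525160727], [39.49695255507033, 0.2613178434348266, 0.9164745579867256], [66.37336130683212, 22.41618832798361, 3.806497207321935]] ((36.2783088684082, -1.4135627746582031), (51.84508514404297, 63.04359436035156), 89.10796356201172)
top 413 [[3.903885220339138, -23.97026589880546, -2.085324136223828], [38.19574525018547, -0.5126043867694499, 1.3529275732216401], [65.47221014688897, 22.849893127639813, 4.599460089937705]] ((34.51441955566406, -0.5405769348144531), (64.7973403930664, 48.2764778137207), 0.3808582127094269)
```

View pics/side6.png

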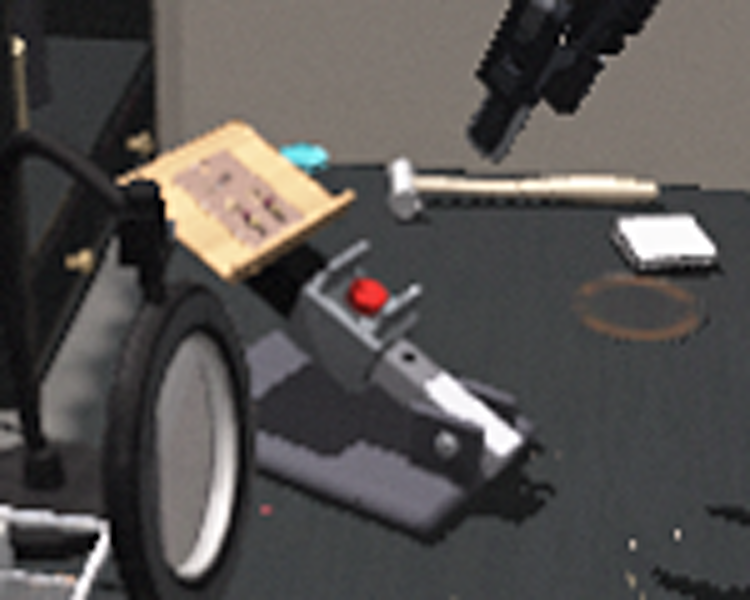

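The card lies on the plate at about (240,198), earrings up. It measures about 35 mm up from the ledge foot, 1 mm off the midline and under 1° of twist. The button is sprung out and the arm is clear, so I'm handing in.

```bash
python3 -c "
from rig import close_job
print(close_job())"
```

```text
the job is handed in; nothing more can be done
None
```

The job is handed in, with no verdict returned. By my camera measurements the sleeve sits in the next hole with the button out, and the brown card lies earrings up on the plate, about 2 mm from the ledge and centred within about 1 mm. The other two cards were not touched.

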